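# Gauge the spice-grinder caps, sort them and bolt the caddy

## Robot

A 6-joint arm with a two-finger parallel gripper is mounted at the origin on the work surface. World frame = base frame: x ahead of the robot, y to its left, z up, the work surface at z = 0. Lengths are in m, angles in rad, forces in N, time in s.
With the tool pointing down it reaches from about 0.275 to 0.825 m from the base axis. Payload 4.9 kg.
Tool frame: the origin (TCP) lies on the centre line of the jaws, within the pads' length; the fingertips stand 14 mm ahead of it and the grasp point (between the pads) lies 5 mm behind it (bot.tcp_to_tips is the distance from the TCP to the fingertips, in m); z points along the fingers, y is the line along which they close (so a half turn about z gives the same grasp; the last joint's range is limited). The gripper opens to 85 mm and grips with 20 to 120 N. Pads are 22 mm wide; open, the fingers measure 114 mm over their backs; the gripper's body (76 mm by 85 mm) begins 54 mm behind the grasp point. The pads swing forward as they close: fully open they stand 13 mm farther back than shut.
Start: joints at [-0.134, 0.326, -0.193, 1.052, 0, 1.437], TCP at [0.55, 0, 0.245] pointing down, gripper open.
Joint ranges: [-2.65, 2.65], [-0.97, 1.79], [-1.3, 1.35], [-1.93, 2.1], [-1.47, 1.37], [-3.14, 3.14]. Speed limits (rad/s): [2.57, 2.57, 3.14, 3.14, 3.14, 3.14].

## Interface

Orientations are given as a unit quaternion [x, y, z, w].
In Python, from plant import bot, readout, effector, read_camera gives the robot as it stands (bot), with the cameras as plain functions, the readings (readout) and the gripper (effector). Calls block until the motion is done:
- bot.move_to(position, orientation): joint-space move of the TCP to a pose.
- bot.move_l(position, ori=None, speed=0.15): straight line of the TCP; ori=None keeps the orientation; speed is the mean speed in m/s.
- bot.move_j(angles): joint-space move.
- effector.open_gripper() and effector.gripper_close(force=None): open the fingers fully, or close them until they stop; force is the grip in N (None keeps the last).
- bot.dwell(seconds).
- bot.solve_ik(position, orientation): joint angles nearest the present ones, or None.
- read_camera(name): name is "scene" or "side" or "wrist"; returns a dict with "frame" (384x512x3 uint8, blue, green, red), "fx", "fy", "cx", "cy" (pixels), "eye" and "orientation" of the camera in the world. Camera axes: x right, y up, looking along -z (the intrinsics and any distortion apply to the point x, -y, -z); pixel columns grow to the right and rows downward; lengths in m; the calibration is good to about 2 mm. A picture is of the moment at which its call begins. There is no depth.
A pose or a line that the arm cannot do raises bot.MotionError and nothing moves.
- bot.close_job(): hands the job in; it is judged then, once.
Readings, each from a call of its own:
- readout.current_clock(): time.
- readout.current_qpos(): joint angles.
- readout.current_qvel(): joint speeds.
- readout.current_tau(): joint torques, N m.
- readout.current_eef_pos(): TCP position.
- readout.current_orientation(): TCP orientation.
- readout.current_force(): force on the tool from outside, world axes, zero at the start.
- readout.current_wrist_torque(): the same for the moment, N m.
- readout.current_gripper_width(): finger opening in m.
- readout.current_grip_force(): force on a finger pad.
Only numpy, scipy, OpenCV 4.12 (cv2) and the standard library are available. Lean on these libraries where they do the work, as an engineer would, in place of code of your own. Each camera call takes 0.05 s, during which the arm holds its last target. There are 200 camera calls.

## Task

Check the red grinder caps on the mat one after another, from your left to your right: slide each down onto the gauge pin as far as it goes; a cap that goes fully home on the base is good and is then stood upright inside the cream caddy, a cap that stops short is bad and is stood upright inside the blue reject tray. When all the caps are sorted, slide the caddy's orange-handled bolt across the gap, fully home in its keeper. Leave the jars, the pepper mill and the salt dish where they are.

Things in the scene. Friction and masses are not known exactly. Their poses are not given: they have to be found in the camera images.
- mat: thin grey-green mat, 110 x 475 mm, flush with the worktop, ruled into five fields in a row along y, 95 mm apart. Origin at its centre; each present cap starts in its own field, numbered from the robot's left (+y): field 1 at y = +190 mm, then +95, 0, -95, -190 mm; field 5 may be empty.
- cap_1a: red ribbed cap in mat field 1; at most one of cap_1a, cap_1b is present. All caps look alike: 44 mm diameter, 45 mm tall, 40 g, closed flat top, open below, hollow 40 mm deep. The bore faces down: 34 mm (good) or 26 mm (bad); neither letter nor outside tells which. Origin: centre of the open rim (underside), z up through the closed top.
- cap_1b: red ribbed cap in mat field 1; at most one of cap_1a, cap_1b is present. All caps look alike: 44 mm diameter, 45 mm tall, 40 g, closed flat top, open below, hollow 40 mm deep. The bore faces down: 34 mm (good) or 26 mm (bad); neither letter nor outside tells which. Origin: centre of the open rim (underside), z up through the closed top.
- cap_2a: red ribbed cap in mat field 2; at most one of cap_2a, cap_2b is present. All caps look alike: 44 mm diameter, 45 mm tall, 40 g, closed flat top, open below, hollow 40 mm deep. The bore faces down: 34 mm (good) or 26 mm (bad); neither letter nor outside tells which. Origin: centre of the open rim (underside), z up through the closed top.
- cap_2b: red ribbed cap in mat field 2; at most one of cap_2a, cap_2b is present. All caps look alike: 44 mm diameter, 45 mm tall, 40 g, closed flat top, open below, hollow 40 mm deep. The bore faces down: 34 mm (good) or 26 mm (bad); neither letter nor outside tells which. Origin: centre of the open rim (underside), z up through the closed top.
- cap_3a: red ribbed cap in mat field 3; at most one of cap_3a, cap_3b is present. All caps look alike: 44 mm diameter, 45 mm tall, 40 g, closed flat top, open below, hollow 40 mm deep. The bore faces down: 34 mm (good) or 26 mm (bad); neither letter nor outside tells which. Origin: centre of the open rim (underside), z up through the closed top.
- cap_3b: red ribbed cap in mat field 3; at most one of cap_3a, cap_3b is present. All caps look alike: 44 mm diameter, 45 mm tall, 40 g, closed flat top, open below, hollow 40 mm deep. The bore faces down: 34 mm (good) or 26 mm (bad); neither letter nor outside tells which. Origin: centre of the open rim (underside), z up through the closed top.
- cap_4a: red ribbed cap in mat field 4; at most one of cap_4a, cap_4b is present. All caps look alike: 44 mm diameter, 45 mm tall, 40 g, closed flat top, open below, hollow 40 mm deep. The bore faces down: 34 mm (good) or 26 mm (bad); neither letter nor outside tells which. Origin: centre of the open rim (underside), z up through the closed top.
- cap_4b: red ribbed cap in mat field 4; at most one of cap_4a, cap_4b is present. All caps look alike: 44 mm diameter, 45 mm tall, 40 g, closed flat top, open below, hollow 40 mm deep. The bore faces down: 34 mm (good) or 26 mm (bad); neither letter nor outside tells which. Origin: centre of the open rim (underside), z up through the closed top.
- cap_5a: red ribbed cap in mat field 5; at most one of cap_5a, cap_5b is present. All caps look alike: 44 mm diameter, 45 mm tall, 40 g, closed flat top, open below, hollow 40 mm deep. The bore faces down: 34 mm (good) or 26 mm (bad); neither letter nor outside tells which. Origin: centre of the open rim (underside), z up through the closed top.
- cap_5b: red ribbed cap in mat field 5; at most one of cap_5a, cap_5b is present. All caps look alike: 44 mm diameter, 45 mm tall, 40 g, closed flat top, open below, hollow 40 mm deep. The bore faces down: 34 mm (good) or 26 mm (bad); neither letter nor outside tells which. Origin: centre of the open rim (underside), z up through the closed top.
- gauge: fixed light-grey round base, 84 mm across, 12 mm thick, with an upright steel pin at its centre: 30 mm thick up to z 32 mm, cone to 22 mm at z 36, bevelled 22 mm nose up to z 49. Origin: centre of underside. A good cap goes down to the base (cap origin at z 12 mm); a bad one passes the nose but stops on the cone (cap origin at about z 34 mm). Caps lift off freely.
- caddy: cream tray, fixed, 130 (x) x 270 (y) x 28 mm high, walls 5 mm, floor 6 mm thick. Origin: centre of the underside, z up. In the middle of its -x wall is a 50 mm wide gap, closed by the bolt that runs along the outside of that wall. It stands left or right of the gauge.
- reject: blue tray, fixed, 130 (x) x 270 (y) x 28 mm high, walls 5 mm all round, floor 6 mm thick. Origin: centre of the underside, z up. It stands on the other side of the gauge.
- bolt (a joint): travel in m of the steel barrel bolt on the caddy: 0 fully drawn (gap open), 0.075 fully home, its 10 mm rod through the keeper loop beyond the gap. It slides along the caddy's -y axis, does not spring back, and takes about 2 N.
- bolt_knob (a point): grip point in the upright orange handle of the bolt, 14 x 14 mm square in line with the caddy's axes, which reaches from 12 to 60 mm above the worktop; this point is at 48 mm. The bolt's guide loops rise to 25 mm. It travels with the bolt.
- jar_green: spice jar with green cap, 44 mm diameter, 97 mm tall; origin at the centre of its underside. Leave alone.
- jar_white: spice jar with white cap (sometimes absent), 44 mm diameter, 97 mm tall; origin at the centre of its underside. Leave alone.
- pepper_mill: black pepper mill, 52 mm diameter, 155 mm tall; origin at the centre of its underside. Leave alone.
- salt_dish: small white salt dish, 70 mm across, 30 mm tall; origin at the centre of its underside. Leave alone.

How it is judged:
On the way, in this order (a step that is already met when the one before it is completed fails the run):
1. the cap from field 1 has been tried on the gauge pin (slid down as far as it goes) (((horizontal distance between cap_1a and gauge below 0.006 m and z of cap_1a in the frame of gauge between 0.008 and 0.016 m and angle between cap_1a's own z axis and vertical below 0.2 rad) or (horizontal distance between cap_1b and gauge below 0.006 m and z of cap_1b in the frame of gauge between 0.028 and 0.038 m and angle between cap_1b's own z axis and vertical below 0.2 rad))), for 0.2 s.
2. the cap from field 2 has been tried on the gauge pin (slid down as far as it goes) (((horizontal distance between cap_2a and gauge below 0.006 m and z of cap_2a in the frame of gauge between 0.028 and 0.038 m and angle between cap_2a's own z axis and vertical below 0.2 rad) or (horizontal distance between cap_2b and gauge below 0.006 m and z of cap_2b in the frame of gauge between 0.008 and 0.016 m and angle between cap_2b's own z axis and vertical below 0.2 rad))), for 0.2 s.
3. the cap from field 3 has been tried on the gauge pin (slid down as far as it goes) (((horizontal distance between cap_3a and gauge below 0.006 m and z of cap_3a in the frame of gauge between 0.028 and 0.038 m and angle between cap_3a's own z axis and vertical below 0.2 rad) or (horizontal distance between cap_3b and gauge below 0.006 m and z of cap_3b in the frame of gauge between 0.008 and 0.016 m and angle between cap_3b's own z axis and vertical below 0.2 rad))), for 0.2 s.
4. the cap from field 4 has been tried on the gauge pin (slid down as far as it goes) (((horizontal distance between cap_4a and gauge below 0.006 m and z of cap_4a in the frame of gauge between 0.008 and 0.016 m and angle between cap_4a's own z axis and vertical below 0.2 rad) or (horizontal distance between cap_4b and gauge below 0.006 m and z of cap_4b in the frame of gauge between 0.028 and 0.038 m and angle between cap_4b's own z axis and vertical below 0.2 rad))), for 0.2 s.
5. the cap from field 5 has been tried on the gauge pin (slid down as far as it goes) (((horizontal distance between cap_5a and gauge below 0.006 m and z of cap_5a in the frame of gauge between 0.028 and 0.038 m and angle between cap_5a's own z axis and vertical below 0.2 rad) or (horizontal distance between cap_5b and gauge below 0.006 m and z of cap_5b in the frame of gauge between 0.008 and 0.016 m and angle between cap_5b's own z axis and vertical below 0.2 rad))), for 0.2 s.
6. every cap stands upright on the floor of its proper tray while the bolt is still drawn (x of cap_1a in the frame of caddy between -0.046 and 0.046 m and y of cap_1a in the frame of caddy between -0.114 and 0.114 m and z of each of cap_1a, cap_2b, cap_3b, cap_4a, cap_5b in the frame of caddy below 0.012 m and angle between each of cap_1a, cap_1b, cap_2a, cap_2b, cap_3a, cap_3b, cap_4a, cap_4b, cap_5a, cap_5b's own z axis and vertical below 0.15 rad and x of cap_1b in the frame of reject between -0.046 and 0.046 m and y of cap_1b in the frame of reject between -0.114 and 0.114 m and z of each of cap_1b, cap_2a, cap_3a, cap_4b, cap_5a in the frame of reject below 0.012 m and x of cap_2a in the frame of reject between -0.046 and 0.046 m and y of cap_2a in the frame of reject between -0.114 and 0.114 m and x of cap_2b in the frame of caddy between -0.046 and 0.046 m and y of cap_2b in the frame of caddy between -0.114 and 0.114 m and x of cap_3a in the frame of reject between -0.046 and 0.046 m and y of cap_3a in the frame of reject between -0.114 and 0.114 m and x of cap_3b in the frame of caddy between -0.046 and 0.046 m and y of cap_3b in the frame of caddy between -0.114 and 0.114 m and x of cap_4a in the frame of caddy between -0.046 and 0.046 m and y of cap_4a in the frame of caddy between -0.114 and 0.114 m and x of cap_4b in the frame of reject between -0.046 and 0.046 m and y of cap_4b in the frame of reject between -0.114 and 0.114 m and x of cap_5a in the frame of reject between -0.046 and 0.046 m and y of cap_5a in the frame of reject between -0.114 and 0.114 m and x of cap_5b in the frame of caddy between -0.046 and 0.046 m and y of cap_5b in the frame of caddy between -0.114 and 0.114 m and value of joint bolt below 0.04 m), for 0.2 s.
7. the bolt is fully home in its keeper (value of joint bolt above 0.069 m), for 0.2 s.
At the end, for the whole second after the job is handed in: Every present good cap (34 mm bore) stands on the caddy floor and every present bad cap (26 mm bore) on the reject tray floor, closed end up, within 0.15 rad of upright, at rest; the bolt is at 69 mm or more of its 75 mm travel (x of cap_1a in the frame of caddy between -0.046 and 0.046 m and y of cap_1a in the frame of caddy between -0.114 and 0.114 m and z of each of cap_1a, cap_2b, cap_3b, cap_4a, cap_5b in the frame of caddy below 0.012 m and angle between each of cap_1a, cap_1b, cap_2a, cap_2b, cap_3a, cap_3b, cap_4a, cap_4b, cap_5a, cap_5b's own z axis and vertical below 0.15 rad and x of cap_1b in the frame of reject between -0.046 and 0.046 m and y of cap_1b in the frame of reject between -0.114 and 0.114 m and z of each of cap_1b, cap_2a, cap_3a, cap_4b, cap_5a in the frame of reject below 0.012 m and x of cap_2a in the frame of reject between -0.046 and 0.046 m and y of cap_2a in the frame of reject between -0.114 and 0.114 m and x of cap_2b in the frame of caddy between -0.046 and 0.046 m and y of cap_2b in the frame of caddy between -0.114 and 0.114 m and x of cap_3a in the frame of reject between -0.046 and 0.046 m and y of cap_3a in the frame of reject between -0.114 and 0.114 m and x of cap_3b in the frame of caddy between -0.046 and 0.046 m and y of cap_3b in the frame of caddy between -0.114 and 0.114 m and x of cap_4a in the frame of caddy between -0.046 and 0.046 m and y of cap_4a in the frame of caddy between -0.114 and 0.114 m and x of cap_4b in the frame of reject between -0.046 and 0.046 m and y of cap_4b in the frame of reject between -0.114 and 0.114 m and x of cap_5a in the frame of reject between -0.046 and 0.046 m and y of cap_5a in the frame of reject between -0.114 and 0.114 m and x of cap_5b in the frame of caddy between -0.046 and 0.046 m and y of cap_5b in the frame of caddy between -0.114 and 0.114 m and linear speed of each of cap_1a, cap_1b, cap_2a, cap_2b, cap_3a, cap_3b, cap_4a, cap_4b, cap_5a, cap_5b below 0.02 m/s and value of joint bolt above 0.069 m); the robot touches nothing.
It fails at once if a jar, the pepper mill or the salt dish is moved by more than 40 mm (distance of any of jar_green, jar_white, pepper_mill, salt_dish from where it was at the start of the episode above 0.04 m).
Of cap_1a, cap_1b only 1 to 1 are there at a start; the rules pass over those that are not, and their reading is None.
Of cap_2a, cap_2b only 1 to 1 are there at a start; the rules pass over those that are not, and their reading is None.
Of cap_3a, cap_3b only 1 to 1 are there at a start; the rules pass over those that are not, and their reading is None.
Of cap_4a, cap_4b only 1 to 1 are there at a start; the rules pass over those that are not, and their reading is None.
Of cap_5a, cap_5b, jar_white only 1 to 1 are there at a start; the rules pass over those that are not, and their reading is None.
At some moment in a run one of cap_1a, cap_1b, cap_2a, cap_2b, cap_3a, cap_3b, cap_4a, cap_4b, cap_5a, cap_5b may be knocked a few centimetres aside while the robot is not near it.
It also fails if it takes over 210 s, if anything falls off the work surface, if the arm or the gripper's body presses on something with over 40 N, if the wrist force passes 120 N, or if a joint passes its speed limit or range.

## Working session

There is one attempt and no reset: what is moved stays moved. The work goes in short steps, each a Python script; the robot and the scene stay as the last script left them, time stands still between calls to the robot, and variables do not carry over. Pictures are saved under pics/ and viewed, at most 14 in all, crops included, and the job is handed in when it is done.

```bash
ls; mkdir -p pics
python3 - <<'E'
from plant import bot, readout, effector, read_camera
import cv2
for n in ("scene","side","wrist"):
    r=read_camera(n); cv2.imwrite(f"pics/a_{n}.png",r["frame"])
    print(n,{k:v for k,v in r.items() if k!="frame"})
print(readout.current_clock(),readout.current_orientation(),bot.tcp_to_tips)
E
```

```text
pics
plant.py
scene {'fx': 426.4805458423374, 'fy': 426.4805458423374, 'cx': 249.49464137831384, 'cy': 193.31349868508238, 'eye': array([ 1.01402748, -0.94096556,  0.91651868]), 'orientation': array([0.40625847, 0.10772921, 0.22903632, 0.87800389])}
side {'fx': 395.1754496289621, 'fy': 395.1754496289621, 'cx': 254.88703162522518, 'cy': 188.29449525181346, 'eye': array([-0.08444827,  0.87025033,  0.87098969]), 'orientation': array([-0.13644108,  0.42270945,  0.85981316, -0.25183701])}
wrist {'fx': 274.05417619587365, 'fy': 274.05417619587365, 'cx': 257.4230255844421, 'cy': 187.990607136998, 'eye': array([0.54905832, 0.07979404, 0.37350448]), 'orientation': array([-1.57655280e-01,  8.40149295e-04, -1.38439640e-04,  9.87493842e-01])}
0.15 [ 7.07119148e-01  7.07094108e-01 -4.05365714e-04 -5.18797374e-04] 0.014
```

View pics/a_scene.png

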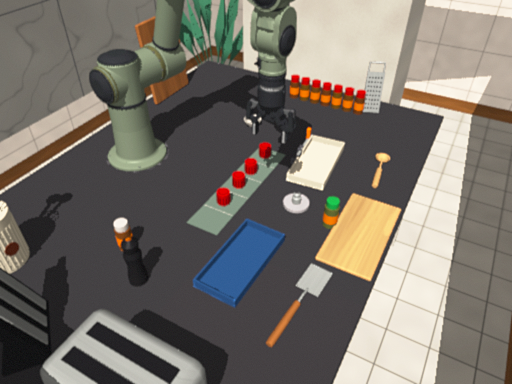

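View pics/a_side.png

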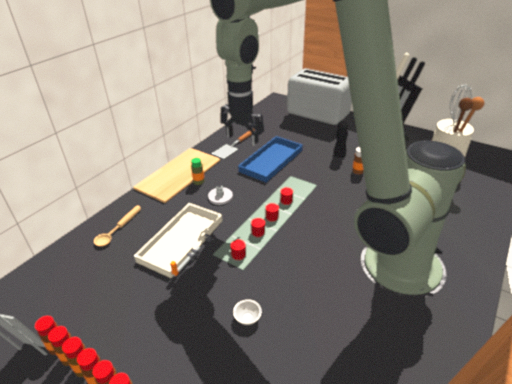

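View pics/a_wrist.png

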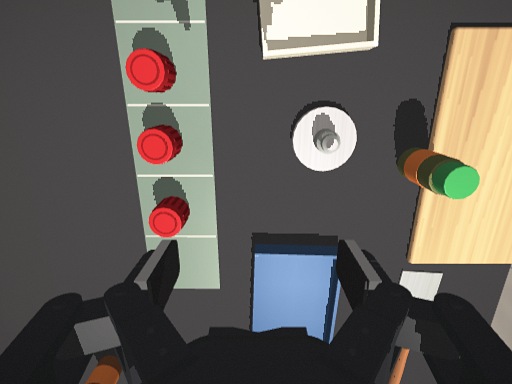

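The scene view shows 4 caps (scene px about (222,196) to (265,150)) and field 5, at the mat's -y end, looks empty. The caddy (315,160) is on the left with its bolt on the robot side, and the blue tray (240,260) is on the right. The gauge is at wrist px (325,138). Next I'll take wrist views from several places for triangulation.

```bash
cat > h.py <<'E'
import numpy as np, cv2
from plant import bot, readout, effector, read_camera
from scipy.spatial.transform import Rotation as R
def down(yaw=0):  # yaw=0: jaws close along world x (start orientation)
    return (R.from_euler('z',yaw)*R.from_quat([.70710678,.70710678,0,0])).as_quat()
def ray(r,uv):
    d=np.array([(uv[0]-r["cx"])/r["fx"],-(uv[1]-r["cy"])/r["fy"],-1.])
    d=R.from_quat(r["orientation"]).apply(d); return r["eye"],d/np.linalg.norm(d)
def onz(r,uv,z):
    e,d=ray(r,uv); return e+d*(z-e[2])/d[2]
def tri(obs):
    A=np.zeros((3,3));b=np.zeros(3)
    P=[np.eye(3)-np.outer(d,d) for e,d in obs]
    for p,(e,d) in zip(P,obs): A+=p;b+=p@e
    x=np.linalg.solve(A,b); return x,[float(np.linalg.norm(p@(x-e))) for p,(e,d) in zip(P,obs)]
def proj(r,p):
    q=R.from_quat(r["orientation"]).inv().apply(np.array(p)-r["eye"])
    return np.array([r["cx"]-r["fx"]*q[0]/q[2], r["cy"]+r["fy"]*q[1]/q[2]])
def blobs(m,amin=150):
    c,_=cv2.findContours(m.astype(np.uint8),cv2.RETR_EXTERNAL,cv2.CHAIN_APPROX_NONE)
    return sorted([x for x in c if cv2.contourArea(x)>amin],key=lambda x:-cv2.contourArea(x))
E
python3 - <<'E'
from h import *
import pickle
out=[]
for i,p in enumerate([(.5,-.02,.34),(.5,.09,.34),(.5,.2,.34)]):
    bot.move_to(p,down()); bot.dwell(.3)
    r=read_camera("wrist"); out.append(r); cv2.imwrite(f"pics/b{i}.png",r["frame"]); print(r["eye"])
pickle.dump(out,open("b.pkl","wb"))
print(readout.current_clock())
cv2.imwrite("pics/b_all.png",cv2.resize(np.hstack([o["frame"] for o in out[1:]]),(800,300)))
f=out[2]["frame"]; hsv=cv2.cvtColor(f,cv2.COLOR_BGR2HSV)
E
```

```text
[0.49941971 0.05990792 0.46767527]
[0.49964456 0.16882404 0.46886713]
[0.49967923 0.2788039  0.46901932]
2.75
```

View pics/b1.png

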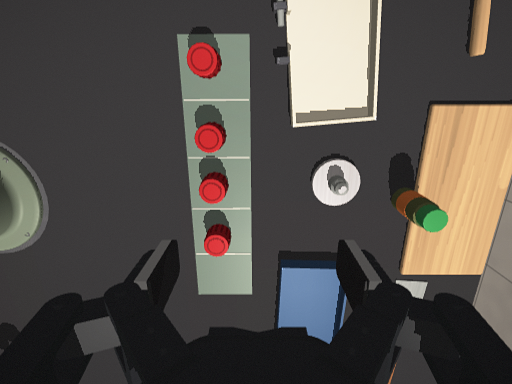

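View pics/b2.png

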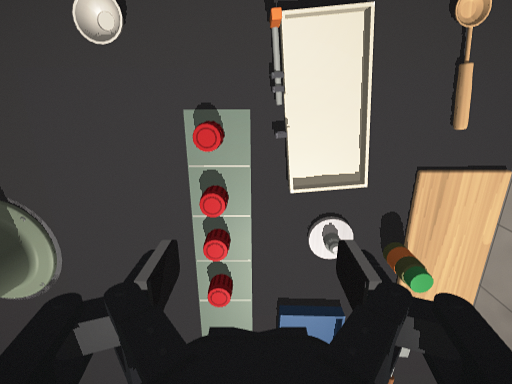

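These views show the caps' bright tops at b2 px (207,137), (212,203), (216,244) and (219,291), so fields 1 to 4 are filled and 5 is empty. The caddy is slightly yawed, with its knob at (276,15), and the gauge is at (331,238). Now to measure.

Run:
```python
from h import *
import pickle
out=pickle.load(open("b.pkl","rb"))
bot.move_to((.52,-.13,.34),down()); bot.dwell(.3)
out.append(read_camera("wrist"))
bot.move_to((.52,.3,.34),down()); bot.dwell(.3)
out.append(read_camera("wrist"))
sc,sd=read_camera("scene"),read_camera("side")
pickle.dump(out+[sc,sd],open("b.pkl","wb"))
for i in (3,4): cv2.imwrite(f"pics/b{i}.png",out[i]["frame"])
cv2.imwrite("pics/b34.png",cv2.resize(np.hstack([out[3]["frame"],out[4]["frame"]]),(800,300)))
f=out[2]["frame"]; print(f[137,190:226].tolist()); print(f[120:160,207].tolist())
for i,r in enumerate(out):
    hsv=cv2.cvtColor(r["frame"],cv2.COLOR_BGR2HSV); H,S,V=cv2.split(hsv)
    print(i)
    red=((H<6)|(H>174))&(S>150)
    for c in blobs(red&(V>150)):
        h=cv2.convexHull(c); (cx,cy),ax,an=cv2.fitEllipse(h)
        if cy<300: print(" cap",round(cx,1),round(cy,1),np.round(ax,1),np.round(onz(r,(cx,cy),.045),4))
    w=(S<40)&(V>200); w[300:]=0
    for c in blobs(w,500):
        h=cv2.convexHull(c); (cx,cy),ax,an=cv2.fitEllipse(h)
        print(" white",round(cx,1),round(cy,1),np.round(ax,1),np.round(onz(r,(cx,cy),.012),4))
    o=(H>6)&(H<16)&(S>200)&(V>180); o[300:]=0
    for c in blobs(o,40):
        print(" orange",cv2.boundingRect(c),np.round(onz(r,c.mean(0)[0],.06),4))
print(readout.current_clock())
```

```text
[[128, 146, 130], [131, 148, 130], [100, 111, 130], [40, 34, 207], [47, 42, 208], [46, 42, 205], [32, 31, 147], [37, 33, 161], [49, 45, 210], [48, 45, 207], [46, 43, 207], [48, 45, 208], [48, 45, 208], [49, 46, 208], [47, 45, 207], [47, 44, 206], [47, 45, 208], [47, 44, 208], [47, 45, 207], [46, 42, 206], [49, 47, 209], [48, 44, 207], [49, 45, 208], [49, 46, 208], [50, 45, 208], [34, 31, 141], [32, 28, 137], [51, 47, 215], [52, 48, 214], [50, 46, 212], [30, 28, 145], [24, 21, 107], [21, 18, 105], [40, 43, 79], [115, 129, 122], [137, 153, 137]]
[[55, 61, 64], [24, 27, 56], [9, 7, 66], [30, 27, 132], [45, 41, 191], [49, 46, 210], [49, 45, 209], [41, 37, 177], [35, 31, 149], [44, 40, 186], [51, 46, 210], [49, 45, 208], [48, 45, 206], [50, 46, 209], [48, 45, 207], [49, 46, 208], [47, 45, 207], [47, 44, 208], [47, 45, 207], [48, 45, 207], [49, 45, 208], [48, 45, 207], [48, 46, 208], [49, 44, 209], [49, 45, 208], [50, 47, 211], [44, 40, 187], [32, 29, 147], [44, 40, 183], [52, 47, 216], [47, 43, 218], [90, 98, 192], [127, 141, 145], [133, 150, 132], [133, 149, 134], [133, 149, 134], [133, 
[... 984 characters left out ...]
te 327.9 60.0 [ 93.9 391.9] [0.6071 0.3336 0.012 ]
 white 330.5 238.7 [38.7 44.2] [0.6357 0.0289 0.012 ]
 white 98.4 9.5 [27.4 45.6] [0.27   0.4011 0.012 ]
3
 cap 190.4 43.5 [30.4 39.7] [0.4263 0.0226 0.045 ]
 cap 195.8 116.2 [27.7 30.5] [ 0.427  -0.0752  0.045 ]
 white 335.5 43.0 [54.4 63.3] [0.6361 0.0291 0.012 ]
 white 414.1 204.2 [38.9 85. ] [ 0.8    -0.2294  0.012 ]
4
 cap 197.7 198.4 [23.2 26. ] [0.421  0.2222 0.045 ]
 cap 203.6 257.5 [20.7 23.8] [0.4237 0.1102 0.045 ]
 cap 206.9 297.3 [18.6 22.3] [0.4245 0.0248 0.045 ]
 white 312.9 149.8 [107.4 211.1] [0.6128 0.2964 0.012 ]
 white 96.0 91.6 [42.  50.6] [0.2658 0.3893 0.012 ]
 white 316.4 283.8 [34.6 41.7] [0.636  0.0292 0.012 ]
6.3833
```

View pics/b34.png

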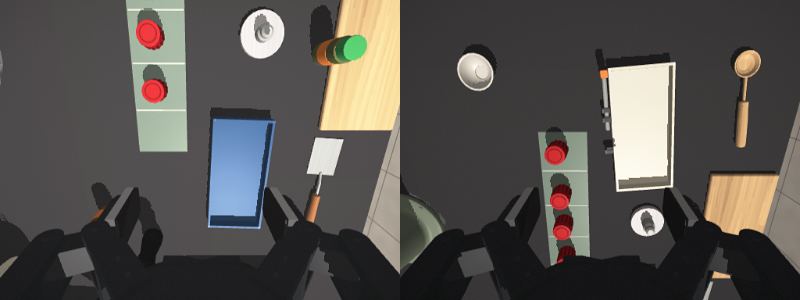

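The views agree within 1 mm: the gauge is at (0.636, 0.029), and the caps are at x≈0.42–0.43, y≈0.222/0.110/0.025/−0.075. The reject tray (b34 left, px (240,170)), caddy (right, px (640,125)) and knob (604,73) are visible. Next I'll get heights, tray frames, the knob and the jar.

Run:
```python
from h import *
import pickle
out=pickle.load(open("b.pkl","rb"))
def mask(r,k):
    H,S,V=cv2.split(cv2.cvtColor(r["frame"],cv2.COLOR_BGR2HSV))
    m={"red":((H<6)|(H>174))&(S>150)&(V>165),"blue":(H>100)&(H<125)&(S>110),"cream":(H>15)&(H<32)&(S>15)&(S<90)&(V>90),
       "orange":(H>5)&(H<18)&(S>190)&(V>150),"green":(H>45)&(H<85)&(S>150)&(V>100)}[k].copy(); m[310:]=0; return m
caps={}
for i in range(5):
    for c in blobs(mask(out[i],"red")):
        (u,v),ax,_=cv2.fitEllipse(cv2.convexHull(c)); x=onz(out[i],(u,v),.045)
        caps.setdefault(int(np.argmin(abs(x[1]-np.array([.222,.11,.025,-.075])))),[]).append(ray(out[i],(u,v)))
for k,o in sorted(caps.items()): print("cap",k+1,np.round(tri(o)[0],4),len(o),np.round(max(tri(o)[1]),4))
for k,idx in (("blue",(0,1,3)),("cream",(1,2,4))):
    for i in idx:
        c=[x for x in blobs(mask(out[i],k),2000)]
        if not c: continue
        c=c[0]; p=np.array([onz(out[i],q[0],.028)[:2] for q in c],np.float32)
        print(k,i,cv2.boundingRect(c),[np.round(t,4) for t in cv2.minAreaRect(p)])
for k in ("orange","green"):
    o=[]
    for i in range(5):
        for c in blobs(mask(out[i],k),25)[:3]:
            print(k,i,cv2.boundingRect(c),np.round(onz(out[i],c.mean(0)[0],.06 if k=="orange" else .097),4))
```

```text
cap 1 [0.4208 0.2216 0.0438] 3 0.0002
cap 2 [0.4238 0.1094 0.0434] 4 0.001
cap 3 [0.4245 0.0237 0.0427] 5 0.0017
cap 4 [ 0.4265 -0.0751  0.0448] 4 0.0004
blue 3 (269, 150, 84, 140) [array([ 0.6041, -0.264 ]), array([0.2688, 0.1311]), np.float64(88.1424)]
cream 1 (286, 0, 96, 128) [array([0.6113, 0.2166]), array([0.1339, 0.1734]), np.float64(4.7841)]
cream 2 (280, 1, 95, 193) [array([0.6074, 0.2656]), array([0.1335, 0.2722]), np.float64(4.7932)]
cream 4 (266, 79, 87, 167) [array([0.608 , 0.2655]), array([0.1322, 0.2725]), np.float64(4.8094)]
```

Run:
```python
from h import *
import pickle
out=pickle.load(open("b.pkl","rb"))
for i,(u,v) in ((4,(260,93)),(2,(276,15)),(1,(432,217))):
    h=cv2.cvtColor(out[i]["frame"],cv2.COLOR_BGR2HSV); print(h[v-8:v+9:4,u].tolist())
K=[]
for i in (2,4):
    H,S,V=cv2.split(cv2.cvtColor(out[i]["frame"],cv2.COLOR_BGR2HSV))
    m=(H<18)&(S>150)&(V>225); m[:,:240]=0;m[:,300:]=0;m[120:]=0
    for c in blobs(m,10):
        q=c[:,0].mean(0); print(i,cv2.boundingRect(c),np.round(onz(out[i],q,.06),4)); K.append(ray(out[i],q))
if len(K)>1: print(tri(K))
for i in (0,1,3):
    H,S,V=cv2.split(cv2.cvtColor(out[i]["frame"],cv2.COLOR_BGR2HSV))
    m=(H>55)&(H<80)&(S>150); m[:,:380]=0
    for c in blobs(m,100):
        q=cv2.minEnclosingCircle(c)[0]; print("g",i,np.round(onz(out[i],q,.097),4))
crop=np.hstack([cv2.resize(out[4]["frame"][60:170,230:310],(400,550),interpolation=0),cv2.resize(out[2]["frame"][0:110,240:320],(400,550),interpolation=0)])
cv2.imwrite("pics/knob.png",crop)
```

```text
[[60, 9, 28], [9, 181, 113], [12, 174, 247], [13, 173, 250], [47, 10, 179]]
[[9, 164, 151], [12, 177, 245], [12, 176, 246], [11, 186, 230], [10, 188, 194]]
[[66, 138, 70], [66, 144, 174], [66, 144, 174], [66, 142, 178], [66, 145, 178]]
2 (272, 8, 10, 12) [0.5243 0.3833 0.06  ]
4 (256, 90, 10, 10) [0.5242 0.3838 0.06  ]
(array([0.52435985, 0.38382374, 0.05810054]), [9.505622708631249e-05, 9.505622708629299e-05])
```

View pics/knob.png

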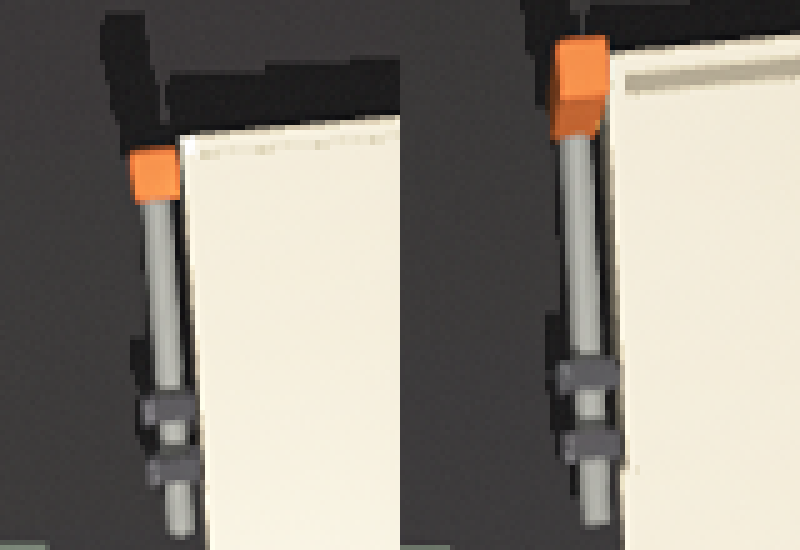

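Knob top is at (0.5243, 0.3836, 0.058), with the bolt rod pointing down the image along the wall. The crop confirms the bolt is drawn. Now I'll write the cycle helpers and run cap 1.

```bash
cat >> h.py <<'E'
G=np.array([.636,.029]); ZT=.036   # gauge axis; TCP height above cap origin
TR={"caddy":(np.array([.6078,.2655]),np.radians(4.8)),"reject":(np.array([.6041,-.264]),np.radians(-1.9))}
def look(pos=(.5,.09,.34)):
    bot.move_to(pos,down()); bot.dwell(.3); r=read_camera("wrist")
    H,S,V=cv2.split(cv2.cvtColor(r["frame"],cv2.COLOR_BGR2HSV))
    m=((H<6)|(H>174))&(S>150)&(V>165); m[310:]=0
    P=[onz(r,cv2.fitEllipse(cv2.convexHull(c))[0],.045)[:2] for c in blobs(m)]
    return r,sorted(P,key=lambda p:-p[1])
def pick(p):
    effector.open_gripper(); bot.move_to([*p,.12],down()); bot.move_l([*p,ZT],speed=.12)
    effector.gripper_close(30); print("width",round(readout.current_gripper_width(),4))
    bot.move_l([*p,.14],speed=.15)
def gauge():
    bot.move_to([*G,.058+ZT+.02],down()); bot.dwell(.3); f0=readout.current_force()
    z=.058
    bot.move_l([*G,z+ZT],speed=.1)
    while z>.0125:
        z=max(z-.003,.0115); bot.move_l([*G,z+ZT],speed=.03); bot.dwell(.05)
        f=readout.current_force()-f0
        if f[2]>6: break
    bot.dwell(.4); f=readout.current_force()-f0; p=readout.current_eef_pos()
    print("stop z",round(z,4),"tcp",np.round(p,4),"cap z",round(p[2]-ZT,4),"f",np.round(f,1)); return z
def place(t,y):
    bot.move_l([*G,.15],speed=.15)
    c,a=TR[t]; p=c+y*np.array([-np.sin(a),np.cos(a)])
    bot.move_to([*p,.15],down(a)); bot.move_l([*p,.0075+ZT],speed=.12); bot.dwell(.2)
    effector.open_gripper(); bot.move_l([*p,.16],speed=.2)
E
python3 - <<'E'
from h import *
r,P=look(); print(np.round(P,4))
H,S,V=cv2.split(cv2.cvtColor(r["frame"],cv2.COLOR_BGR2HSV))
m=(H>55)&(H<80)&(S>120);m[:,:380]=0
for c in blobs(m,50): print("green",onz(r,cv2.minEnclosingCircle(c)[0],.097))
pick(P[0]); print(readout.current_eef_pos()); z=gauge(); print(readout.current_clock())
for n in ("scene","side"):
    q=read_camera(n); u,v=proj(q,[*G,.03]).astype(int); print(u,v)
    cv2.imwrite(f"pics/c1_{n}.png",cv2.resize(q["frame"][v-50:v+50,u-50:u+50],(400,400)))
a=[cv2.imread(f"pics/c1_{n}.png") for n in ("scene","side")]; cv2.imwrite("pics/c1.png",np.hstack(a))
E
```

```text
[[ 0.4211  0.2214]
 [ 0.4239  0.1103]
 [ 0.4245  0.025 ]
 [ 0.4262 -0.075 ]]
green [ 7.56293089e-01 -7.49772265e-04  9.70000000e-02]
width 0.0427
[0.42046439 0.22117699 0.13932474]
stop z 0.031 tcp [0.6374 0.0289 0.0701] cap z 0.0341 f [-5.4 -0.4 19. ]
15.8667
295 196
219 190
```

View pics/c1.png

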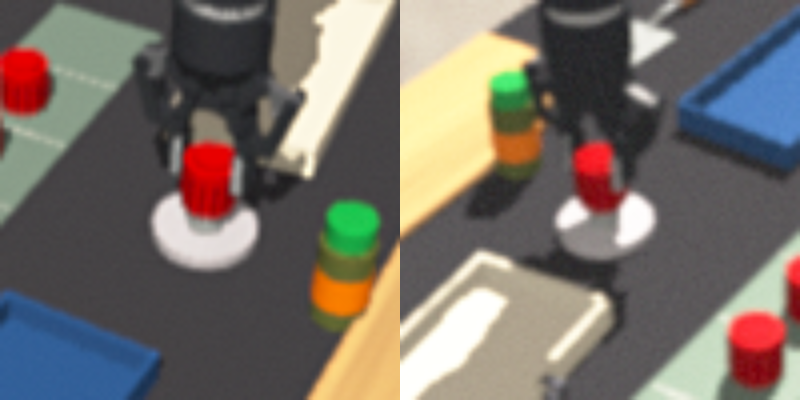

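The cap is sitting on the cone, clear of the base by about 20 mm in both crops, at z ≈ 0.034. There is a side force of 5 N, so I'll release, let it self-centre, look, then regrip and press again to rule out a jam.

```bash
cat >> h.py <<'E'
def gauge_look():
    "release, view cap on pin from two wrist places, triangulate its top"
    effector.open_gripper(); bot.move_l([*G,.16],speed=.2); o=[]
    for y in (.03,-.06):
        bot.move_to([.56,y,.30],down()); bot.dwell(.3); r=read_camera("wrist")
        H,S,V=cv2.split(cv2.cvtColor(r["frame"],cv2.COLOR_BGR2HSV))
        m=((H<6)|(H>174))&(S>150)&(V>165); m[310:]=0
        uv=[cv2.fitEllipse(cv2.convexHull(c))[0] for c in blobs(m)]
        g=proj(r,[*G,.07]); uv=min(uv,key=lambda q:np.hypot(*(q-g))); o.append(ray(r,uv))
    x,e=tri(o); print("top on pin",np.round(x,4),np.round(max(e),4)); return x
def regrip(zc):
    bot.move_to([*G,.16],down()); bot.move_l([*G,zc+ZT],speed=.12); f0=readout.current_force(); effector.gripper_close(30)
    bot.move_l([*G,zc-.003+ZT],speed=.02); bot.dwell(.3)
    print("regrip tcp",np.round(readout.current_eef_pos(),4),"f",np.round(readout.current_force()-f0,1),"w",round(readout.current_gripper_width(),4))
E
python3 - <<'E'
from h import *
x=gauge_look(); regrip(x[2]-.045 if abs(x[2]-.079)<.005 else .034); print(readout.current_clock())
E
```

```text
top on pin [0.637  0.0292 0.0769] 0.0003
regrip tcp [0.6369 0.0291 0.0678] f [-6.6  0.  17.7] w 0.0428
21.65
```

Cap 1 is confirmed bad: it is centred on the pin, z≈0.033, and doesn't go further under a second press. I'll place it and do cap 2.

```bash
sed -i 's/^G=np.array(\[.636,.029\])/G=np.array([.6365,.0291])/' h.py
python3 - <<'E'
from h import *
place("reject",.09)
r,P=look(); print(np.round(P,4))
P=[p for p in P if p[0]<.5]
pick(P[0]); z=gauge(); print(readout.current_clock())
E
```

```text
[[ 0.4239  0.1102]
 [ 0.4246  0.0248]
 [ 0.3854 -0.0965]
 [ 0.6085 -0.179 ]]
width 0.0434
stop z 0.031 tcp [0.6376 0.029  0.0702] cap z 0.0342 f [-5.1  0.6 19. ]
35.2583
```

Cap 4 was knocked to about (0.385, −0.097). Cap 2 also stops at 0.034, so I'll run the same check.

Run:
```python
from h import *
x=gauge_look(); regrip(.034 if x[2]>.07 else .0125)
if x[2]<.07: raise SystemExit
place("reject",.03)
r,P=look(); print(np.round(P,4)); cv2.imwrite("pics/d.png",r["frame"])
P=[p for p in P if p[0]<.5]
pick(P[0]); z=gauge(); print(readout.current_clock())
```

```text
top on pin [0.6377 0.0288 0.0763] 0.0004
regrip tcp [0.6372 0.0291 0.0703] f [-6.7 -0.6 20.5] w 0.043
[[ 0.4246  0.0248]
 [ 0.3855 -0.0965]
 [ 0.6084 -0.1794]]
width 0.0434
stop z 0.031 tcp [0.6377 0.029  0.0701] cap z 0.0341 f [-5.9  0.  18.4]
54.8417
```

View pics/d.png

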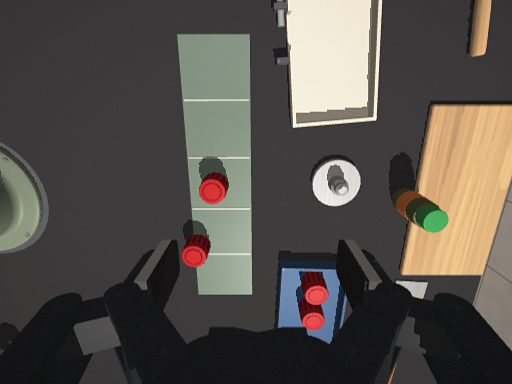

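Caps 1 and 2 stand in the blue tray (px (315,290), (312,320)). Three stops in a row with a −x side force is suspicious, so I'll probe cap 3 by pressing at small lateral offsets, where a jammed good cap would drop.

Run:
```python
from h import *
for dx,dy in ((-.0015,0),(-.003,0),(-.0015,.0015),(-.0015,-.0015)):
    g=G+[dx,dy]; bot.move_l([*g,.036+ZT],speed=.05); bot.dwell(.2); f=readout.current_force(); a=readout.current_eef_pos()
    bot.move_l([*g,.031+ZT],speed=.03); bot.dwell(.3); p=readout.current_eef_pos()
    print(np.round(a,4),np.round(f,1),np.round(p,4),np.round(readout.current_force(),1))
x=gauge_look(); print(readout.current_clock())
```

```text
[0.6357 0.029  0.0721] [1.9 0.1 3.6] [0.6371 0.029  0.0701] [-2.3 -0.  18.2]
[0.6354 0.0288 0.0725] [ 4.7 -0.6  3.4] [0.6368 0.0289 0.0701] [ 2.1  0.1 17.8]
[0.6358 0.0302 0.0721] [ 4.5 -1.9  4.6] [0.6369 0.0304 0.0699] [ 0.9 -1.6 20.3]
[0.6353 0.0282 0.0719] [4.  1.  5.6] [0.6367 0.028  0.0698] [ 0.3  1.4 20.1]
top on pin [0.6349 0.0275 0.0777] 0.0003
62.0917
```

It stops at 0.034 from every offset, and the side forces reverse, so the fit around the nose is tight. Cap 3 is bad. I'll place it and try cap 4.

Run:
```python
from h import *
regrip(.034); place("reject",-.03)
r,P=look((.5,.0,.34)); print(np.round(P,4))
P=[p for p in P if p[0]<.5]
pick(P[0]); z=gauge(); print(readout.current_clock())
```

```text
regrip tcp [0.6372 0.0291 0.0702] f [-4.6 -0.  20.1] w 0.0437
[[ 0.3855 -0.0964]
 [ 0.6081 -0.178 ]
 [ 0.6058 -0.2391]
 [ 0.604  -0.299 ]]
width 0.0427
stop z 0.0115 tcp [0.6366 0.0291 0.0487] cap z 0.0127 f [-1.2  0.1  6.5]
81.25
```

Cap 4 goes fully home (z 0.0127), so it's good. It goes into the caddy, then I'll check all the placements.

Run:
```python
from h import *
place("caddy",.0)
r1,P=look((.52,.25,.34)); print(np.round(P,4)); r2,P=look((.5,-.1,.34)); print(np.round(P,4))
cv2.imwrite("pics/e.png",cv2.resize(np.hstack([r1["frame"],r2["frame"]]),(800,300)))
H,S,V=cv2.split(cv2.cvtColor(r1["frame"],cv2.COLOR_BGR2HSV))
m=(H<18)&(H>5)&(S>150)&(V>225); m[:,:230]=0;m[:,310:]=0
for c in blobs(m,10): print(cv2.boundingRect(c),onz(r1,c[:,0].mean(0),.06))
print(readout.current_clock())
```

```text
[[0.6085 0.2648]]
[[ 0.6083 -0.1767]
 [ 0.6059 -0.2377]]
(257, 51, 10, 11) [0.52431549 0.38342314 0.06      ]
88.3333
```

View pics/e.png

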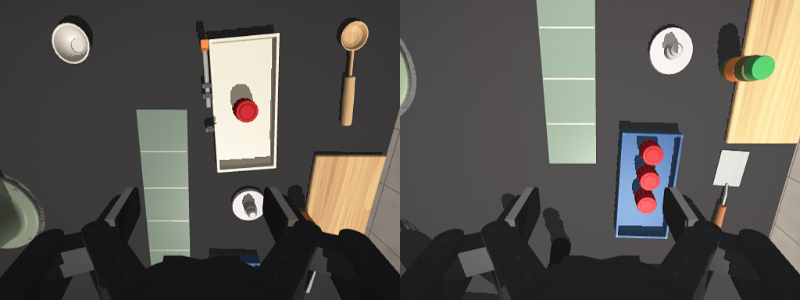

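Three caps stand in the blue tray, one in the caddy, and the mat is empty. Now the bolt.

Run:
```python
from h import *
a=TR["caddy"][1]; k=np.array([.5243,.3836]); d=np.array([np.sin(a),-np.cos(a)])
qs=[down(a+s*np.pi/2) for s in (1,-1)]
S=[bot.solve_ik([*k,.14],q) for q in qs]; print([np.round(s,2) if s is not None else None for s in S])
q0=readout.current_qpos(); i=min((0,1),key=lambda i:9e9 if S[i] is None else np.abs(S[i]-q0).sum()); q=qs[i]
bot.move_to([*k,.15],q); bot.move_l([*k,.05],speed=.1); effector.gripper_close(40); print("w",readout.current_gripper_width())
f0=readout.current_force()
for s in (.03,.06,.068,.072,.075,.078):
    bot.move_l([*(k+d*s),.05],speed=.04); bot.dwell(.2)
    f=(readout.current_force()-f0); print(s,np.round((readout.current_eef_pos()[:2]-k)@d,4),np.round(f,1))
    if f[:2]@-d>15: break
bot.dwell(.3); effector.open_gripper(); bot.move_l([*(k+d*.075),.18],speed=.15)
r,P=look((.52,.25,.34)); print(np.round(P,4))
H,Sx,V=cv2.split(cv2.cvtColor(r["frame"],cv2.COLOR_BGR2HSV))
m=(H<18)&(H>5)&(Sx>150)&(V>225); m[:,:230]=0;m[:,310:]=0
for c in blobs(m,10):
    x=onz(r,c[:,0].mean(0),.06)[:2]; print(cv2.boundingRect(c),x,"travel",(x-np.array([.5243,.3834]))@d)
cv2.imwrite("pics/f.png",r["frame"]); print(readout.current_clock())
```

```text
[array([ 0.52,  0.59, -0.06,  0.93,  0.  ,  0.43]), array([ 0.52,  0.59, -0.06,  0.93,  0.  , -2.71])]
w 0.01323105567169369
0.03 0.0307 [-1.8 -1.5  3.2]
0.06 0.0562 [-2.4 12.1 -0.1]
0.068 0.0566 [-3.3 34.  -7.1]
[[0.6085 0.2649]]
(260, 96, 10, 10) [0.52886752 0.32688666] travel 0.056697341276144744
98.525
```

View pics/f.png

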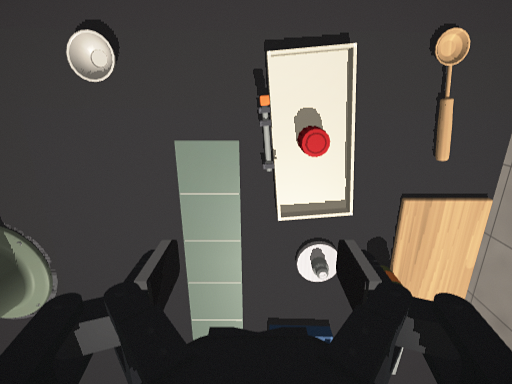

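The bolt stopped at 56.6 mm. The knob (265,101) is close to the first guide loop (265,115), so the front finger has probably run into it. I'll push from behind with closed fingers instead.

Run:
```python
from h import *
a=TR["caddy"][1]; k=np.array([.5243,.3836]); d=np.array([np.sin(a),-np.cos(a)])
q=down(a); at=lambda s,z:[*(k+d*(s-.018)),z]
bot.move_to(at(.040,.16),q); effector.gripper_close(20); bot.move_l(at(.040,.052),speed=.1); bot.dwell(.2); f0=readout.current_force()
for s in (.055,.060,.064,.068,.071,.073,.075,.077,.079):
    bot.move_l(at(s,.052),speed=.03); bot.dwell(.2)
    f=readout.current_force()-f0; print(s,np.round((readout.current_eef_pos()[:2]-k)@d+.018,4),np.round(f,1))
    if f[:2]@-d>14: break
bot.move_l(at(.045,.052),speed=.08); bot.move_l(at(.045,.18),speed=.15); effector.open_gripper()
r,P=look((.52,.25,.34)); print(np.round(P,4))
H,Sx,V=cv2.split(cv2.cvtColor(r["frame"],cv2.COLOR_BGR2HSV))
m=(H<18)&(H>5)&(Sx>150)&(V>225); m[:,:230]=0;m[:,310:]=0
for c in blobs(m,10):
    x=onz(r,c[:,0].mean(0),.06)[:2]; print(cv2.boundingRect(c),x,"travel",(x-np.array([.5243,.3834]))@d)
cv2.imwrite("pics/g.png",cv2.resize(r["frame"][60:200,220:340],(480,560),interpolation=0)); print(readout.current_clock())
```

```text
0.055 0.0549 [ 0.6 -0.1  0.3]
0.06 0.0562 [ 0.1 10.8 -1.9]
0.064 0.0563 [-1.1 20.9 -5.9]
[[0.6085 0.2649]]
(261, 96, 9, 10) [0.52906894 0.32709893] travel 0.056502667352544854
106.75
```

View pics/g.png

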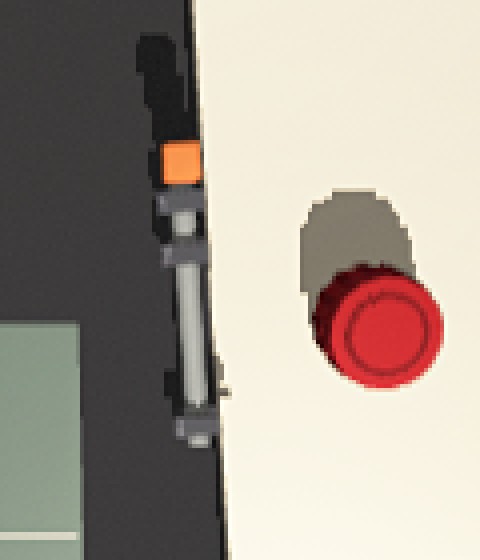

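The rod end (crop (200,445)) now protrudes through the keeper loop, and the knob is right at the first guide loop. Both pushes stopped at the same hard point. I'll measure the geometry to see whether this is fully home, meaning the bolt started partly out.

Run:
```python
from h import *
import pickle
o4=pickle.load(open("b.pkl","rb"))[4]
c,a=TR["caddy"]; ey=np.array([-np.sin(a),np.cos(a)]); ex=np.array([np.cos(a),np.sin(a)])
L=lambda r,uv,z:np.round([(onz(r,uv,z)[:2]-c)@ex*1e3,(onz(r,uv,z)[:2]-c)@ey*1e3],1)
r,P=look((.52,.25,.34))
s=lambda x,y:(220+x/4,60+y/4); t=lambda x,y:(230+x/5,60+y/5)
print("after knob top +y,-y edges",L(r,s(180,142),.06),L(r,s(180,183),.06))
for n,y,z in (("loop1+",190,.025),("loop1-",213,.025),("loop2+",243,.025),("loop2-",266,.025),("keeper+",416,.025),("keeper-",437,.025),("rod end",447,.02)): print(n,L(r,s(190,y),z))
print("before knob",L(o4,t(155,150),.06),L(o4,t(155,200),.06))
for n,y,z in (("loop1+",398,.025),("loop2-",484,.025),("rod end",535,.02)): print(n,L(o4,t(180,y),z))
# low-angle look along the bolt from side cameras
for n in ("scene","side"):
    q=read_camera(n); u,v=proj(q,[.53,.30,.02]).astype(int)
    cv2.imwrite(f"pics/h_{n}.png",cv2.resize(q["frame"][v-35:v+35,u-35:u+35],(400,400),interpolation=0))
cv2.imwrite("pics/h.png",np.hstack([cv2.imread(f"pics/h_{n}.png") for n in ("scene","side")]))
```

```text
after knob top +y,-y edges [-71.7  74. ] [-72.8  60.2]
loop1+ [-68.3  56.3]
loop1- [-68.9  47.7]
loop2+ [-69.7  36.3]
loop2- [-70.4  27.4]
keeper+ [-74.8 -33.4]
keeper- [-75.5 -42.3]
rod end [-75.7 -47.9]
before knob [-72.3 130.9] [-73.3 117.6]
loop1+ [-69.8  56.1]
loop2- [-72.  28.]
rod end [-73.2   9.6]
```

View pics/h.png

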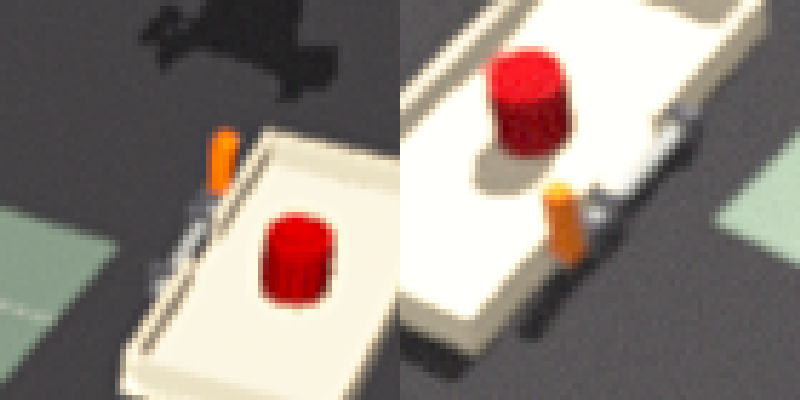

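The geometry settles it. Fully drawn puts the rod end flush at loop 2 (y≈+28 mm). It started at +9.6 mm, already about 18 mm out, and now sits at −48 mm, so travel is about 75 mm. The rod is 5 mm past the keeper and against its stop, so it's fully home. Handing in.

```bash
python3 -c "
from plant import bot, readout, effector, read_camera
print(readout.current_clock(), readout.current_eef_pos()); print(bot.close_job())"
```

```text
107.45 [0.52001911 0.24995771 0.34004642]
the job is handed in; nothing more can be done
None
```

Caps 1–3 tested bad and stand in the blue reject tray, cap 4 tested good and stands in the caddy, field 5 was empty, the bolt measured fully home (about 75 mm), and I handed the job in at 107 s; no verdict was shown.

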